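Line the purge cup and hold the dispensing barrel over it

TASK

Get ready to purge the adhesive barrel: first nest the spare cup fully into the like cup that stands on the round steel drip tray, setting it in rather than dropping it, and let go. Then draw the taller of the two dispensing barrels up out of the holder block, lean it over to about 45 degrees, and hold it with its nozzle tip a few centimetres above the middle of the nested cups' mouth, touching nothing but the gripper. Finish while still holding it still there; leave the short barrel, the grey module and the tape roll alone, and keep the cups standing on the tray.

Things in the scene. Friction and masses are not known exactly. Their poses are not given: they have to be found in the camera images.
- tray: Round flat steel drip tray, 110 mm diameter, 6 mm thick, fixed to the table. Origin: centre of its underside, on the table top.
- tray_cup: White plastic mixing cup standing on the drip tray, loose, about 60 g. Round and tapered: 42 mm outside diameter at the foot, 66 mm at the rim, 70 mm high, wall 2.5 mm, thick solid bottom 20 mm. Origin: centre of its underside; z up through the mouth.
- spare_cup: Identical white cup (same sizes, about 60 g), standing alone on the green mat, not on the tray. Origin: centre of its underside; z up through the mouth. Fully nested in the other cup it rests on that cup's inner floor: its origin lies 20 mm above the other's origin and its rim stands 20 mm proud of the other rim, about 1 mm play all round.
- spare_cup_rim (a point): Centre of the spare cup's mouth, at rim height, 70 mm above its origin.
- holder: White block 70 x 160 x 60 mm high, fixed to the table, its long side along its own y. Origin: centre of its underside. Two upright round through holes of 28 mm at y = +45 and -45 mm of its frame; one barrel stands in each, either way round.
- pen: Taller grey round dispensing barrel, 132 mm long, loose, about 100 g. Origin: nozzle tip; z runs from tip to end cap. Steel nozzle 0-22 mm, taper to 24 mm diameter at 32 mm, collar (36 mm diameter) at 55-61 mm resting on the holder top, plain 24 mm barrel to 120 mm, black cap (25 mm diameter) to 132 mm. Starts nozzle down, tip 5 mm above the table, the top 77 mm showing. Grip at 65-130 mm.
- short_pen: Bystander: a like barrel, only 85 mm long, standing in the holder's other hole so that just 30 mm shows. Origin: its nozzle tip, z up.
- module: Bystander: grey plastic electronics box 85 x 60 x 30 mm with a dark top panel, loose. Origin: centre of its underside.
- tape: Bystander: brown roll of tape (ring), 84 mm outside diameter, 24 mm high, loose. Origin: centre of its underside.
Mind the look-alikes: they are no part of the job. What is shaped like the spare_cup but pink is not meant.

How it is judged:
By the outcome, as a careful person would: the job done as asked, in the order asked, and still so for the second after the job is handed in, while the arm keeps its last pose, push and grip.
It also fails if it takes over 64 s, if anything falls off the work surface, if the arm or the gripper's body presses on something with over 40 N, if the wrist force passes 120 N, or if a joint passes its speed limit or range.

ROBOT

A 6-joint arm with a two-finger parallel gripper is mounted at the origin on the work surface. World frame = base frame: x ahead of the robot, y to its left, z up, the work surface at z = 0. Lengths are in m, angles in rad, forces in N, time in s.
With the tool pointing down it reaches from about 0.425 to 0.95 m from the base axis. Payload 3.5 kg.
Tool frame: the origin (TCP) lies at the very end of the fingers, on their centre line; the grasp point (between the pads) lies ctrl.grip_point_offset behind it (ctrl.grip_point_offset is the distance from the TCP to the grasp point, in m); z points along the fingers, y is the line along which they close (so a half turn about z gives the same grasp; the last joint's range is limited). The gripper opens to 85 mm and grips with 20 to 120 N. Pads are 22 mm wide; open, the fingers measure 114 mm over their backs; the gripper's body (76 mm by 85 mm) begins 54 mm behind the grasp point. The pads swing forward as they close: fully open they stand 13 mm farther back than shut.
Start: joints at [0.965, 0.286, 1.577, -0, 1.279, -0.15], TCP at [0.297, 0.606, 0.231] pointing down, gripper open.
Joint ranges: [-2.77, 2.77], [-0.9, 2.22], [0.21, 2.48], [-1.53, 4.67], [0.24, 2.81], [-2.84, 2.84]. Speed limits (rad/s): [2.79, 2.79, 3.14, 3.14, 3.14, 3.14].

INTERFACE

Orientations are given as a unit quaternion [w, x, y, z].
In Python, from cell import ctrl gives the robot as it stands.
- The arm moves only by the tool servo_tool, never from a script. Its argument "steps" is one flat list of numbers, 6 for each row, row after row: the shift along the tool's x, y, z in mm, then the turn, a rotation vector about the tool's x, y, z in degrees. In form: [tx, ty, tz, wx, wy, wz, tx, ty, tz, wx, wy, wz, ...]. A call has 1 to 8 rows; each row shifts and turns the commanded pose from where the row before left it, along the tool's axes as they then stand; what a row does not reach is not made up. A row lasts 1/12 s, in which the tool goes at most 41.7 mm and 7.16 degrees, less where a joint would pass 70% of its speed; a pose out of reach is approached as far as the arm can. A call with a gripper value outside its range is refused whole. "fingers" is the opening in per cent of the stroke, from 0 (shut) to 100 (fully open), set as the call begins (left out, the last holds). The fingers move at their own pace and stop on an object; the grip force is fixed at half the most. Time passes only in rows, so rows that do not move let the fingers close. It gives the time, the measured TCP pose, the force, the opening and the grip force at its end, in the units of the state.
- ctrl.get_state(): the state, without advancing time (a new reading comes with each control period).
- ctrl.read_camera(name): name is "scene" or "top" or "wrist"; returns the picture (420x560x3 uint8, blue, green, red); there is no depth.
- ctrl.get_calibration(name): a dict with "camera_matrix" (3x3 intrinsics, pixels), "eye" and "rotation" of the camera in the world; the wrist camera has in their place "tool_from_camera" (4x4, takes a point from camera to tool coordinates, whose origin is the TCP and whose axes are the flange's). Camera axes: x right, y down, z forward; pixel columns grow to the right and rows downward; lengths in m; the calibration is good to about 2 mm. A picture is of the moment at which its call begins: read the wrist's pose just before it. get_calibration takes no time and is no camera call.
- ctrl.finish_job(): hands the job in; it is judged then, once.
The state is a dict: "clock": time; "joints": joint angles; "dq": joint speeds; "effort": joint torques, N m; "ee_pos": TCP position; "tool_rot": TCP orientation; "contact_force": force on the tool from outside, world axes, zero at the start; "moment": the same for the moment, N m; "opening": finger opening in m; "finger_force": force on a finger pad.
Only numpy, scipy, OpenCV 4.12 (cv2) and the standard library are available. Lean on these libraries where they do the work, as an engineer would, in place of code of your own. Each camera call takes 0.05 s, during which the arm holds its last target. There are 200 camera calls.

## Working session

There is one attempt and no reset: what is moved stays moved. The work goes in short steps, Python scripts to look and compute and a tool call to move; the robot and the scene stay as the last step left them, time stands still between calls to the robot, and variables do not carry over. Pictures are saved under pics/ and viewed, at most 13 in all, crops included, and the job is handed in when it is done.

Besides the shell and the picture viewer there is one more tool, called after ">>>" as name(argument=value, ...), one argument or row to a line, values as JSON. servo_tool: Moves the arm, as the interface text tells. Its arguments: {"type":"object","properties":{"steps":{"type":"array"},"fingers":{"type":"number"}},"required":["steps"]}

```bash
mkdir -p pics; ls
python3 - <<'E'
from cell import ctrl
import cv2,numpy as np
s=ctrl.get_state();print(s,ctrl.grip_point_offset)
for n in("scene","top"):
    cv2.imwrite(f"pics/{n}0.png",ctrl.read_camera(n));c=ctrl.get_calibration(n);print(n,c)
print(ctrl.get_calibration("wrist"))
E
```

```text
pics
{'clock': 0.0, 'joints': array([ 9.64986407e-01,  2.87187530e-01,  1.57820624e+00, -1.62685393e-05,
        1.27857081e+00, -1.49999064e-01]), 'dq': array([ 8.63522812e-04, -1.00144739e-03, -1.08590218e-03,  9.96456006e-04,
        5.99129068e-05, -9.65432952e-04]), 'effort': array([ 5.70411103e-04, -4.05974579e+01, -2.92633009e+01, -2.18495247e-04,
        5.87600793e-03, -1.56659208e-06]), 'ee_pos': array([0.29672311, 0.60554574, 0.22991676]), 'tool_rot': array([-4.30351972e-04,  2.25935160e-01,  9.74141621e-01, -1.10515461e-03]), 'contact_force': array([-0.7008069 , -0.8242087 ,  0.02036993]), 'moment': array([-0.00799472,  0.01745847, -0.03154446]), 'finger_force': 0.0, 'opening': 0.08563995202353465} 0.0187
scene {'camera_matrix': array([[391.71274144,   0.        , 280.36645544],
       [  0.        , 391.71274144, 208.32964649],
       [  0.        ,   0.        ,   1.        ]]), 'eye': array([ 0.96695824, -0.67913518,  0.59724871]), 'rotation': array([-0.44312838,  0.86335022,  0.21736326, -0.10496116])}
top {'camera_matrix': array([[526.07171711,   0.        , 284.3197748 ],
       [  0.        , 526.07171711, 210.91165828],
       [  0.        ,   0.        ,   1.        ]]), 'eye': array([ 0.46371489, -0.02250642,  1.19655716]), 'rotation': array([ 0.04418962, -0.69781969,  0.71335996, -0.04703752])}
{'camera_matrix': array([[316.43164382,   0.        , 281.10635275],
       [  0.        , 316.43164382, 208.10064409],
       [  0.        ,   0.        ,   1.        ]]), 'tool_from_camera': array([[-4.94059315e-04, -9.50129819e-01, -3.11854266e-01,
         7.93601127e-02],
       [ 9.99999878e-01, -4.66277845e-04, -1.63649423e-04,
        -2.10450125e-04],
       [ 1.00774614e-05, -3.11854309e-01,  9.50129933e-01,
        -1.43313677e-01],
       [ 0.00000000e+00,  0.00000000e+00,  0.00000000e+00,
         1.00000000e+00]])}
```

View pics/scene0.png

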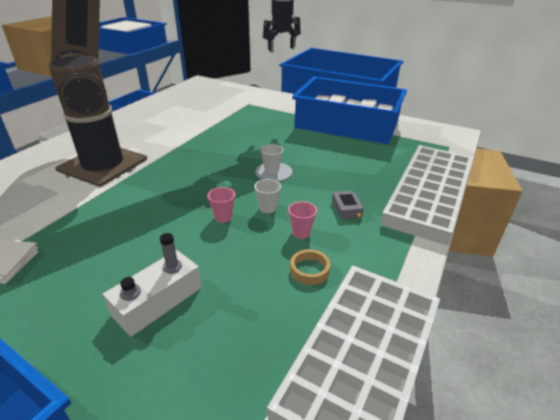

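View pics/top0.png

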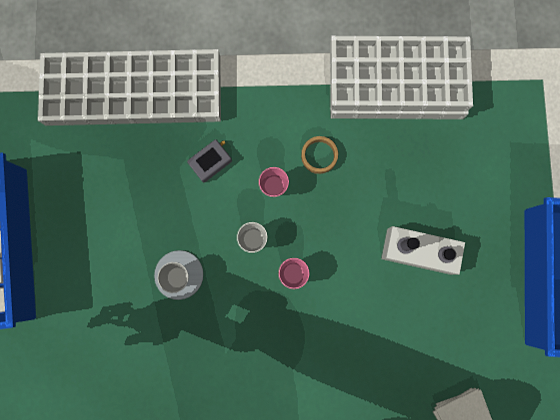

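The scene view shows the spare white cup at (268,196), the tray cup at (272,162) and the tall barrel at (170,250). In the top view they are at (252,237), (174,277) and (410,244), with pink cups on either side of the spare.

```bash
cat > h.py <<'E'
from cell import ctrl
import cv2,numpy as np
from scipy.spatial.transform import Rotation as R
def rot(q): return R.from_quat(np.r_[q[1:],q[0]])
def cam(n,s=None):
    c=ctrl.get_calibration(n);K=c["camera_matrix"]
    if n=="wrist":
        s=s or ctrl.get_state();T=c["tool_from_camera"];r=rot(s["tool_rot"]).as_matrix()
        return K,r@T[:3,:3],s["ee_pos"]+r@T[:3,3]
    r=np.asarray(c["rotation"]);return K,rot(r).as_matrix(),c["eye"]
def ray(n,uv,z,s=None):
    K,r,e=cam(n,s);d=r@np.linalg.inv(K)@[uv[0],uv[1],1];return e+d*(z-e[2])/d[2]
def proj(n,p,s=None):
    K,r,e=cam(n,s);q=K@r.T@(np.asarray(p)-e);return q[:2]/q[2]
def go(p,Rt,s=None):
    "shift (mm) and turn (deg) in present tool axes to pose p,Rt"
    s=s or ctrl.get_state();r=rot(s["tool_rot"])
    print("shift mm",(r.inv().apply(np.asarray(p)-s["ee_pos"])*1e3).round(1),"turn",np.degrees((r.inv()*Rt).as_rotvec()).round(2))
def down(yaw): # tool pointing down, tool y axis at world angle yaw (deg)
    a=np.radians(yaw);y=np.array([np.cos(a),np.sin(a),0]);z=np.array([0,0,-1.]);return R.from_matrix(np.c_[np.cross(y,z),y,z])
E
python3 - <<'E'
from h import *
im=cv2.imread("pics/top0.png");hsv=cv2.cvtColor(im,cv2.COLOR_BGR2HSV)
m=((hsv[...,1]<60)&(hsv[...,2]>70)).astype(np.uint8)
cs,_=cv2.findContours(m,cv2.RETR_EXTERNAL,cv2.CHAIN_APPROX_NONE)
for c in cs:
    a=cv2.contourArea(c);x,y,w,h=cv2.boundingRect(c)
    if 300<a<6000 and 130<y<300: print(a,(x,y,w,h),cv2.minEnclosingCircle(c),cv2.minAreaRect(c))
for n,uv,z in[("spare",(252,237),.07),("traycup",(173,277.5),.076),("tray",(179,275),.006),("cap",(412,243),.137),("shortcap",(450,254.5),.09),("pink",(274,181),.07),("pink",(293,272.5),.07)]:
    p=ray("top",uv,z);print(n,p.round(4),np.hypot(*p[:2]).round(3),"scene",proj("scene",p).round(1))
E
```

```text
1846.0 (154, 250, 49, 50) ((178.66162109375, 274.81817626953125), 25.060546875) ((178.0, 274.5), (49.0, 48.0), 90.0)
2678.0 (381, 226, 84, 49) ((422.9618225097656, 251.56106567382812), 42.45308303833008) ((423.08819580078125, 250.3529510498047), (80.37273406982422, 35.142738342285156), 12.52880859375)
716.0 (237, 222, 31, 31) ((251.58084106445312, 236.8848876953125), 15.573925971984863) ((252.0, 237.0), (30.0, 30.0), 90.0)
877.0 (187, 139, 44, 43) ((208.5, 160.0), 21.983047485351562) ((208.14634704589844, 159.68295288085938), (25.612497329711914, 36.54466247558594), 51.34019470214844)
spare [0.555  0.0419 0.07  ] 0.557 scene [267.5 185. ]
traycup [0.4725 0.2096 0.076 ] 0.517 scene [271.1 148.4]
tray [0.4783 0.2106 0.006 ] 0.523 scene [273.1 169.9]
cap [ 0.5304 -0.2843  0.137 ] 0.602 scene [167.8 234.2]
shortcap [ 0.5074 -0.3744  0.09  ] 0.631 scene [127.2 279.7]
pink [ 0.676  -0.0077  0.07  ] 0.676 scene [302.7 208.8]
pink [ 0.4774 -0.0442  0.07  ] 0.479 scene [222.1 193.3]
```

Run:
```python
from h import *
go([.555,.042,.175],down(103))
```

```text
shift mm [-480.  -392.3   55.7] turn [ -0.12  -0.06 -39.11]
```

>>> servo_tool(
  steps=[-30, -24.5, 1, 0, 0, 0, -30, -24.5, 1, 0, 0, 0, -30, -24.5, 1, 0, 0, 0, -30, -24.5, 1, 0, 0, 0, -30, -24.5, 1, 0, 0, 0, -30, -24.5, 1, 0, 0, 0, -30, -24.5, 1, 0, 0, 0, -30, -24.5, 1, 0, 0, 0],
  fingers=100,
)

```text
clock: 0.77
ee_pos: [0.4264, 0.3226, 0.2228]
tool_rot: [-0.0, 0.226, 0.974, -0.0]
contact_force: [0.6, 0.3, 0.9]
opening: 0.0856
finger_force: 0.0
```

>>> servo_tool(
  steps=[-30, -24.5, 6, 0, 0, 0, -30, -24.5, 6, 0, 0, 0, -30, -24.5, 6, 0, 0, 0, -30, -24.5, 6, 0, 0, 0, -30, -24.5, 6, 0, 0, 0, -30, -24.5, 6, 0, 0, 0, -30, -24.5, 6, 0, 0, 0, -30, -24.5, 6, 0, 0, 0],
)

```text
clock: 1.43
ee_pos: [0.5556, 0.041, 0.1746]
tool_rot: [-0.0, 0.226, 0.974, 0.0]
contact_force: [0.1, 0.5, 0.7]
opening: 0.0853
finger_force: 0.0
```

>>> servo_tool(
  steps=[0, 0, 0, 0, 0, -6.5, 0, 0, 0, 0, 0, -6.5, 0, 0, 0, 0, 0, -6.5, 0, 0, 0, 0, 0, -6.5, 0, 0, 0, 0, 0, -6.5, 0, 0, 0, 0, 0, -6.5, 0, 0, 0, 0, 0, 0],
)

```text
clock: 2.02
ee_pos: [0.5551, 0.0428, 0.1747]
tool_rot: [-0.001, -0.113, 0.994, 0.0]
contact_force: [0.5, 0.3, -0.1]
opening: 0.0854
finger_force: 0.0
```

Run:
```python
from h import *
s=ctrl.get_state();print(s["clock"],s["ee_pos"],s["joints"]);im=ctrl.read_camera("wrist");cv2.imwrite("pics/w1.png",im)
hsv=cv2.cvtColor(im,cv2.COLOR_BGR2HSV);m=((hsv[...,1]<60)&(hsv[...,2]>70)).astype(np.uint8)
cs,_=cv2.findContours(m,cv2.RETR_EXTERNAL,cv2.CHAIN_APPROX_NONE)
for c in cs:
    if cv2.contourArea(c)>1500: print(cv2.contourArea(c),cv2.boundingRect(c),cv2.fitEllipse(c))
print(proj("wrist",[.555,.042,.07],s))
go([.555,.042,.175],down(103),s)
```

```text
2.0167 [0.55510574 0.04283552 0.17474626] [-1.05216315e-01  8.18628434e-02  1.91969002e+00 -1.27681982e-05
  1.14119495e+00 -1.90275727e+00]
2600.5 (285, 317, 85, 63) ((328.14495849609375, 349.7245178222656), (58.441986083984375, 81.20848846435547), 88.21258544921875)
4850.0 (240, 167, 81, 78) ((279.936767578125, 205.7538604736328), (76.93694305419922, 80.30964660644531), 93.10953521728516)
13129.5 (409, 94, 151, 113) ((481.97503662109375, 151.45616149902344), (109.8051986694336, 154.87863159179688), 86.7995376586914)
7067.5 (140, 30, 93, 99) ((186.5096893310547, 78.95491027832031), (89.87921142578125, 100.14088439941406), 152.9135284423828)
[280.86594276 205.8522026 ]
shift mm [ 0.3 -0.8 -0.3] turn [ 0.02 -0.06 -0.01]
```

View pics/w1.png

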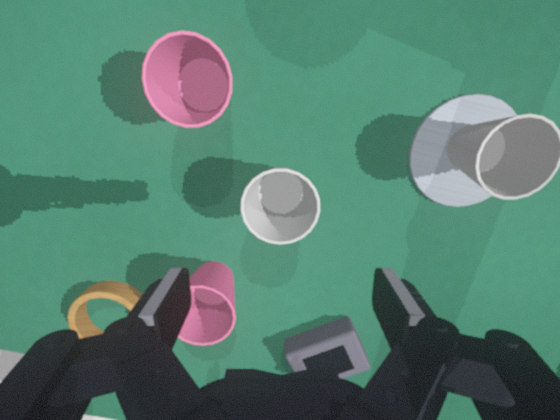

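The spare cup's rim is at (280,206), within about 1 px of where the prediction put it. The tray and its cup are at upper right and the pink cups are clear of the fingers, so I'm descending and gripping.

>>> servo_tool(
  steps=[0, -1.5, 20, 0, 0, 0, 0, 0, 25, 0, 0, 0, 0, 0, 25, 0, 0, 0, 0, 0, 25, 0, 0, 0, 0, 0, 20, 0, 0, 0, 0, 0, 12, 0, 0, 0, 0, 0, 0, 0, 0, 0],
)

```text
clock: 2.65
ee_pos: [0.5533, 0.0416, 0.045]
tool_rot: [-0.003, -0.111, 0.994, 0.001]
contact_force: [-0.1, -0.5, 0.0]
opening: 0.0855
finger_force: 0.0
```

>>> servo_tool(
  steps=[0, 0, 0, 0, 0, 0, 0, 0, 0, 0, 0, 0, 0, 0, 0, 0, 0, 0, 0, 0, 0, 0, 0, 0, 0, 0, 0, 0, 0, 0, 0, 0, 0, 0, 0, 0, 0, 0, 0, 0, 0, 0],
  fingers=65,
)

```text
clock: 3.23
ee_pos: [0.5578, 0.0412, 0.0507]
tool_rot: [0.002, -0.112, 0.994, -0.0]
contact_force: [0.0, 0.8, 5.8]
opening: 0.0622
finger_force: 65.7
```

Run:
```python
from h import *
s=ctrl.get_state();print(s["clock"],s["ee_pos"],s["opening"],s["finger_force"],s["contact_force"]);im=ctrl.read_camera("wrist");cv2.imwrite("pics/w2.png",im)
```

```text
3.2333 [0.55782537 0.04124921 0.05067263] 0.06216469243496412 65.7046165689826 [8.95835533e-05 7.80039835e-01 5.80726649e+00]
```

View pics/w2.png

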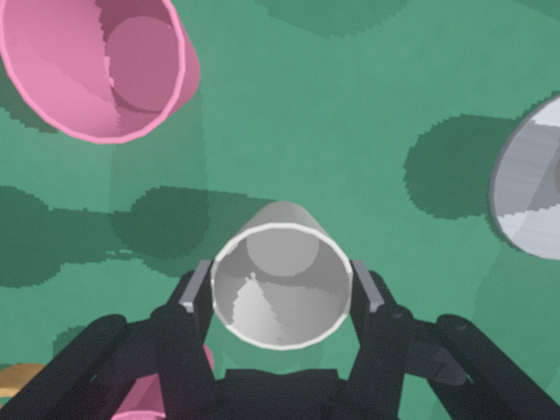

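The grip is on the rim, seen at (282,285), and the cup looks centred and upright. Next I lift it and go to a spot where the wrist camera sees the tray cup past the held one.

>>> servo_tool(
  steps=[0, 0, -10, 0, 0, 0, 0, 0, -20, 0, 0, 0, 0, 0, -25, 0, 0, 0, 0, 0, -25, 0, 0, 0, 0, 0, -25, 0, 0, 0, 0, 0, -20, 0, 0, 0, 0, 0, -10, 0, 0, 0, 0, 0, 0, 0, 0, 0],
)

```text
clock: 3.95
ee_pos: [0.5573, 0.0412, 0.1866]
tool_rot: [0.003, -0.112, 0.994, -0.001]
contact_force: [-0.0, 0.3, -0.0]
opening: 0.062
finger_force: 65.5
```

Run:
```python
from h import *
s=ctrl.get_state();print(s["clock"],s["ee_pos"],s["opening"],s["finger_force"],s["contact_force"])
go([.57,.23,.19],down(103),s)
```

```text
3.95 [0.55731272 0.04120235 0.18662322] 0.06201778403131569 65.53621181286871 [-0.03458213  0.32838715 -0.04691988]
shift mm [-54.5 181.2  -3.4] turn [-0.11  0.31 -0.12]
```

>>> servo_tool(
  steps=[-5, 15, 0, 0, 0.3, 0, -9, 30, 0, 0, 0, 0, -9, 32, 0, 0, 0, 0, -9, 32, 0, 0, 0, 0, -9, 32, 0, 0, 0, 0, -8, 25, 0, 0, 0, 0, -5, 15, 0, 0, 0, 0, 0, 0, 0, 0, 0, 0],
)

```text
clock: 4.62
ee_pos: [0.5667, 0.2326, 0.1807]
tool_rot: [-0.004, -0.114, 0.993, -0.0]
contact_force: [0.0, -0.2, -0.3]
opening: 0.0623
finger_force: 65.5
```

Run:
```python
from h import *
s=ctrl.get_state();print(s["clock"],s["ee_pos"],s["tool_rot"],s["opening"],s["finger_force"]);im=ctrl.read_camera("wrist");cv2.imwrite("pics/w3.png",im)
print(proj("wrist",[.4725,.2096,.076],s))
hsv=cv2.cvtColor(im,cv2.COLOR_BGR2HSV);m=((hsv[...,1]<60)&(hsv[...,2]>70)).astype(np.uint8)
cs,_=cv2.findContours(m,cv2.RETR_EXTERNAL,cv2.CHAIN_APPROX_NONE)
for c in cs:
    if cv2.contourArea(c)>1500: print(cv2.contourArea(c),cv2.boundingRect(c))
```

```text
4.6167 [0.56670861 0.23255119 0.18069929] [-4.34475981e-03 -1.13910765e-01  9.93481484e-01 -2.85738442e-05] 0.06225088904091587 65.54612084990367
[280.36042117  80.63328895]
1524.0 (110, 373, 56, 47)
17061.5 (178, 201, 207, 150)
11149.5 (223, 32, 117, 123)
```

View pics/w3.png

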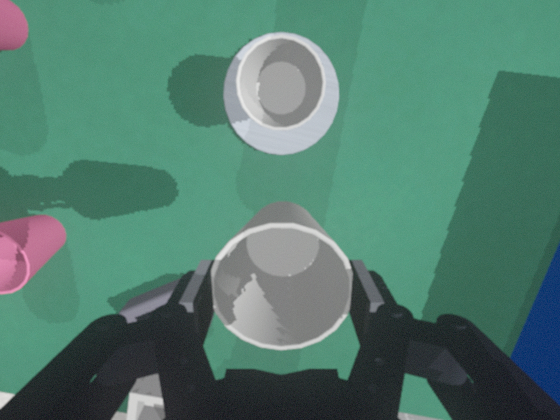

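The tray cup rim is at about (280,81), on the predicted spot (280.4,80.6). The held cup's rim is at about (282,286). Now I fit both rims and work out the shift.

Run:
```python
from h import *
s=ctrl.get_state()
im=cv2.imread("pics/w3.png");g=cv2.cvtColor(im,cv2.COLOR_BGR2GRAY)
def fit(c,a,b):
    # outermost... strongest bright ring point along each radial ray
    P=[]
    for t in np.radians(np.arange(0,360,3)):
        k=np.linspace(.85,1.12,60);u=c[0]+k*a*np.cos(t);v=c[1]+k*b*np.sin(t)
        w=cv2.remap(g,u[None].astype(np.float32),v[None].astype(np.float32),1)[0].astype(float)
        i=w.argmax()
        if w[i]>185:P.append((u[i],v[i]))
    P=np.float32(P);e=cv2.fitEllipseDirect(P);r=np.array(e[0]);return len(P),e
st=fit((280.5,81),44,48);sh=fit((282.5,286),71,63);print(st,sh)
s0=dict(s);s0["ee_pos"]=np.array([.56670861,.23255119,.18069929]);s0["tool_rot"]=np.array([-4.34475981e-03,-1.13910765e-01,9.93481484e-01,0])
r=rot(s0["tool_rot"])
pt=ray("wrist",st[1][0],.076,s0);ph=ray("wrist",sh[1][0],s0["ee_pos"][2]+.0195,s0)
print("tray rim",pt,"held rim",ph,"in tool mm",r.inv().apply(ph-s0["ee_pos"])*1e3)
print("now",s["ee_pos"],s["tool_rot"]);tcp=pt[:2]-(ph-s0["ee_pos"])[:2]
print(tcp);go([*tcp,.18],down(103),s)
```

```text
(120, ((280.9083557128906, 82.1744384765625), (85.90104675292969, 92.35006713867188), 178.0879364013672)) (86, ((281.8638000488281, 285.98046875), (122.1657943725586, 140.79879760742188), 91.30856323242188))
tray rim [0.47343121 0.21023301 0.076     ] held rim [0.56472327 0.23181832 0.20019929] in tool mm [  2.2679604   -0.24519731 -19.48139918]
now [0.56681218 0.23087531 0.18078312] [-4.47824974e-03 -1.13532281e-01  9.93524018e-01 -6.25401664e-04]
[0.47541655 0.21096588]
shift mm [93.5  1.2  1.6] turn [-0.01 -0.52  0.04]
```

>>> servo_tool(
  steps=[10, 0, 0, 0, -0.5, 0, 16, 0, 0, 0, 0, 0, 20, 0, 0, 0, 0, 0, 20, 0, 10, 0, 0, 0, 17, 0, 10, 0, 0, 0, 10, 0, 10, 0, 0, 0, 0.5, 0, 5, 0, 0, 0, 0, 0, 0, 0, 0, 0],
)

```text
clock: 5.33
ee_pos: [0.4756, 0.2078, 0.1457]
tool_rot: [-0.0, -0.112, 0.994, -0.0]
contact_force: [0.2, -0.2, -0.4]
opening: 0.0624
finger_force: 65.5
```

>>> servo_tool(
  steps=[0, 0, 0, 0, 0, 0, 0, 0, 0, 0, 0, 0, 0, 0, 0, 0, 0, 0],
)

```text
clock: 5.58
ee_pos: [0.4783, 0.209, 0.1486]
tool_rot: [0.002, -0.112, 0.994, 0.0]
contact_force: [-0.2, -0.3, -1.3]
opening: 0.0626
finger_force: 65.5
```

Run:
```python
from h import *
s=ctrl.get_state();print(s["clock"],s["ee_pos"],s["opening"],s["finger_force"]);im=ctrl.read_camera("wrist");cv2.imwrite("pics/w4.png",im)
sc=ctrl.read_camera("scene");cv2.imwrite("pics/s4.png",np.hstack([cv2.resize(sc[90:200,210:340],None,fx=3,fy=3,interpolation=2),im[150:420,90:470][:, :].copy() if 0 else cv2.copyMakeBorder(im[120:420,90:490],0,30,0,0,0)]))
print(s["tool_rot"]);go([.4754,.211,s["ee_pos"][2]],down(103),s)
```

```text
5.5833 [0.47827844 0.20900179 0.14856764] 0.06255140028367563 65.54485816508532
[ 2.49571074e-03 -1.11996694e-01  9.93705415e-01  2.46838583e-04]
shift mm [ 2.4  2.6 -0. ] turn [-0.    0.29 -0.14]
```

View pics/s4.png

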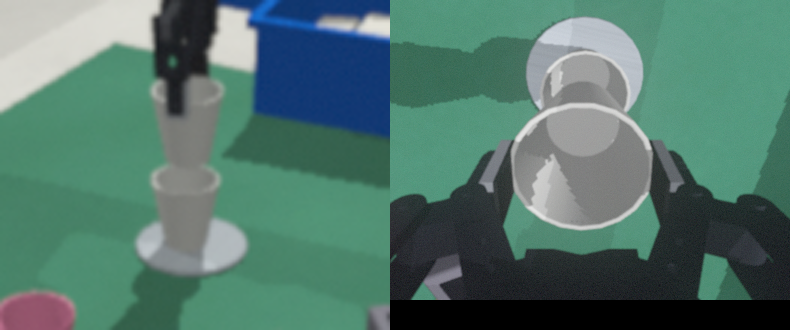

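Both rims are visible in the wrist view: the tray cup arc at about (285,172) and the held rim centred near (282,286). I fit circles through them by casting rays onto the rim planes.

```bash
cat >> h.py <<'E'
from scipy.optimize import least_squares
def rim(g,c,a,b,z,s,t0,t1,R0=.03175,thr=170):
    "rim centre: brightest ring points on rays about pixel c, cast on plane z, circle of known radius"
    P=[]
    for t in np.radians(np.arange(t0,t1,3)):
        k=np.linspace(.86,1.12,60);u=(c[0]+k*a*np.cos(t)).astype(np.float32);v=(c[1]+k*b*np.sin(t)).astype(np.float32)
        w=cv2.remap(g,u[None],v[None],1)[0];i=w.argmax()
        if w[i]>thr:P.append(ray("wrist",(u[i],v[i]),z,s)[:2])
    P=np.array(P);f=lambda q:np.hypot(*(P-q[:2]).T)-R0
    o=least_squares(f,P.mean(0),loss="soft_l1",f_scale=.0005);return o.x,len(P),np.median(abs(f(o.x)))*1e3
E
python3 - <<'E'
from h import *
s=ctrl.get_state();im=ctrl.read_camera("wrist");g=cv2.cvtColor(im,cv2.COLOR_BGR2GRAY);cv2.imwrite("pics/w5.png",im)
a=rim(g,(285,217),44,47,.076,s,190,350,thr=140);b=rim(g,(282,286),71,63,s["ee_pos"][2]+.0195,s,0,360)
print(s["ee_pos"],s["tool_rot"],a,b)
d=np.r_[a[0]-b[0],0];print("tool shift",rot(s["tool_rot"]).inv().apply(d)*1e3)
go([.475,.211,.14],down(103),s)
E
```

```text
[0.47798156 0.20911294 0.14843473] [ 2.33342879e-03 -1.12137885e-01  9.93689888e-01  2.36056803e-04] (array([0.47520456, 0.21049933]), 54, np.float64(0.16003785721398905)) (array([0.47789143, 0.20884776]), 98, np.float64(0.18434870009606183))
tool shift [ 2.25120159  2.20883286 -0.01067876]
shift mm [2.5 2.5 8.4] turn [-0.    0.27 -0.12]
```

>>> servo_tool(
  steps=[2.3, 2.2, 0, 0, 0.3, 0, 0, 0, 5, 0, 0, 0, 0, 0, 8, 0, 0, 0, 0, 0, 8, 0, 0, 0, 0, 0, 8, 0, 0, 0, 0, 0, 6, 0, 0, 0, 0, 0, 0, 0, 0, 0, 0, 0, 0, 0, 0, 0],
)

```text
clock: 6.4
ee_pos: [0.4738, 0.2105, 0.1119]
tool_rot: [-0.002, -0.112, 0.994, -0.0]
contact_force: [-0.0, -0.1, -0.4]
opening: 0.0621
finger_force: 65.5
```

Run:
```python
from h import *
s=ctrl.get_state();im=ctrl.read_camera("wrist");cv2.imwrite("pics/w6.png",im);print(s["ee_pos"],s["tool_rot"],s["contact_force"],s["opening"])
g=cv2.cvtColor(im,cv2.COLOR_BGR2GRAY)
c=proj("wrist",[.4752,.2105,.076],s);e=abs(proj("wrist",[.4752,.2105+.0325,.076],s)-c);print(c,e)
a=rim(g,c,e[0],e[0],.076,s,200,340,thr=140);b=rim(g,(282,286),71,63,s["ee_pos"][2]+.0195,s,0,360)
print(a,b,"tool shift",rot(s["tool_rot"]).inv().apply(np.r_[a[0]-b[0],0])*1e3)
```

```text
[0.47382108 0.21051919 0.11194233] [-1.73934666e-03 -1.12193253e-01  9.93684864e-01 -1.96974153e-04] [-0.02724689 -0.10063997 -0.35172649] 0.06214772430425787
[281.56000872 242.33418431] [50.68056058 10.62522394]
(array([0.47510564, 0.21030582]), 47, np.float64(0.12926365885023577)) (array([0.47380397, 0.21028602]), 100, np.float64(0.30546656288903473)) tool shift [-1.27330215 -0.27093115 -0.00445744]
```

>>> servo_tool(
  steps=[-1, 0, 4, 0, -0.2, 0, 0, 0, 6, 0, 0, 0, 0, 0, 6, 0, 0, 0, 0, 0, 6, 0, 0, 0, 0, 0, 4, 0, 0, 0, 0, 0, 2, 0, 0, 0, 0, 0, 0, 0, 0, 0, 0, 0, 0, 0, 0, 0],
)

```text
clock: 7.12
ee_pos: [0.4753, 0.2109, 0.0847]
tool_rot: [0.001, -0.112, 0.994, 0.0]
contact_force: [0.2, 0.4, -1.0]
opening: 0.0624
finger_force: 65.6
```

>>> servo_tool(
  steps=[0, 0, 1.5, 0, 0, 0, 0, 0, 1.5, 0, 0, 0, 0, 0, 0, 0, 0, 0, 0, 0, 0, 0, 0, 0],
)

```text
clock: 7.45
ee_pos: [0.4754, 0.2109, 0.0819]
tool_rot: [0.001, -0.112, 0.994, 0.0]
contact_force: [0.6, -0.3, 0.2]
opening: 0.0621
finger_force: 65.5
```

>>> servo_tool(
  steps=[0, 0, 1, 0, 0, 0, 0, 0, 1, 0, 0, 0, 0, 0, 1, 0, 0, 0, 0, 0, 0, 0, 0, 0, 0, 0, 0, 0, 0, 0],
)

```text
clock: 7.87
ee_pos: [0.4754, 0.2108, 0.0789]
tool_rot: [0.001, -0.112, 0.994, -0.0]
contact_force: [-0.8, -1.8, 1.3]
opening: 0.0622
finger_force: 65.6
```

>>> servo_tool(
  steps=[0, 0, 1, 0, 0, 0, 0, 0, 1, 0, 0, 0, 0, 0, 0, 0, 0, 0, 0, 0, 0, 0, 0, 0],
)

```text
clock: 8.2
ee_pos: [0.4765, 0.2109, 0.0785]
tool_rot: [0.002, -0.112, 0.994, -0.0]
contact_force: [-1.3, -1.2, 7.7]
opening: 0.0623
finger_force: 66.1
```

>>> servo_tool(
  steps=[1, -0.5, 0, 0, 0, 0, 0, 0, 0, 0, 0, 0, 0, 0, 0, 0, 0, 0],
)

```text
clock: 8.45
ee_pos: [0.4755, 0.2105, 0.0783]
tool_rot: [0.002, -0.112, 0.994, 0.0]
contact_force: [-0.6, -0.1, 6.7]
opening: 0.0619
finger_force: 66.1
```

>>> servo_tool(
  steps=[0, 0, 1, 0, 0, 0, 0, 0, 0, 0, 0, 0, 0, 0, 0, 0, 0, 0],
)

```text
clock: 8.7
ee_pos: [0.4761, 0.2106, 0.0782]
tool_rot: [0.002, -0.112, 0.994, 0.0]
contact_force: [-1.0, -1.3, 9.3]
opening: 0.0621
finger_force: 66.3
```

Run:
```python
from h import *
s=ctrl.get_state();im=ctrl.read_camera("wrist");print(s["ee_pos"],s["tool_rot"],s["contact_force"],s["opening"])
sc=ctrl.read_camera("scene");cv2.imwrite("pics/s5.png",np.hstack([cv2.resize(sc[110:190,225:320],None,fx=4,fy=4,interpolation=2),cv2.copyMakeBorder(im[120:420,90:490],0,20,0,0,0)]))
```

```text
[0.47611629 0.21055165 0.07823137] [ 2.49038246e-03 -1.12232790e-01  9.93678790e-01  2.45802908e-04] [-0.98920857 -1.33588752  9.28938765] 0.062119173879048514
```

View pics/s5.png

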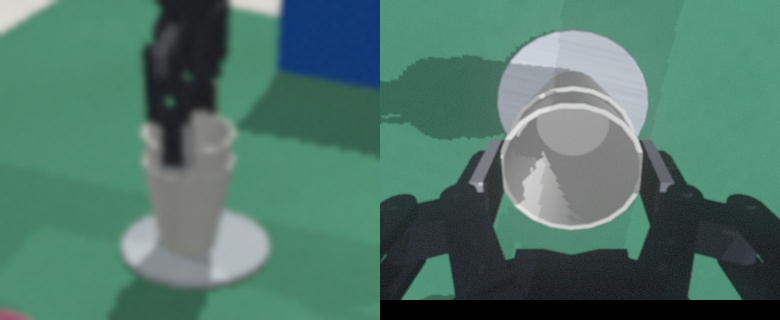

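The spare cup's rim stands evenly proud of the tray cup's rim in both views, and the contact is firm. I take off the push, release and back off upward.

>>> servo_tool(
  steps=[0, 0, -1.5, 0, 0, 0, 0, 0, 0, 0, 0, 0],
)

```text
clock: 8.97
ee_pos: [0.4751, 0.2105, 0.0782]
tool_rot: [0.002, -0.112, 0.994, 0.0]
contact_force: [-0.1, -0.3, 4.9]
opening: 0.0623
finger_force: 66.0
```

>>> servo_tool(
  steps=[0, 0, 0, 0, 0, 0, 0, 0, 0, 0, 0, 0, 0, 0, 0, 0, 0, 0, 0, 0, 0, 0, 0, 0, 0, 0, 0, 0, 0, 0, 0, 0, 0, 0, 0, 0],
  fingers=100,
)

```text
clock: 9.47
ee_pos: [0.4743, 0.2101, 0.077]
tool_rot: [0.001, -0.112, 0.994, 0.0]
contact_force: [0.2, 0.2, 0.0]
opening: 0.0856
finger_force: 0.0
```

>>> servo_tool(
  steps=[0, 0, -10, 0, 0, 0, 0, 0, -20, 0, 0, 0, 0, 0, -25, 0, 0, 0, 0, 0, -25, 0, 0, 0, 0, 0, -25, 0, 0, 0, 0, 0, -15, 0, 0, 0, 0, 0, 0, 0, 0, 0, 0, 0, 0, 0, 0, 0],
)

```text
clock: 10.13
ee_pos: [0.4748, 0.2102, 0.1986]
tool_rot: [0.002, -0.112, 0.994, 0.0]
contact_force: [-0.7, -0.2, -0.3]
opening: 0.0852
finger_force: 0.0
```

Run:
```python
from h import *
s=ctrl.get_state();im=ctrl.read_camera("wrist");print(s["clock"],s["ee_pos"],s["tool_rot"],s["contact_force"],s["opening"])
sc=ctrl.read_camera("scene");cv2.imwrite("pics/s6.png",np.hstack([cv2.resize(sc[110:190,225:320],None,fx=4,fy=4,interpolation=2),cv2.copyMakeBorder(im[120:420,90:490],0,20,0,0,0)]))
cv2.imwrite("pics/w7.png",im)
print(proj("wrist",[.4752,.2105,.096],s))
go([.5304,-.2843,.25],down(103),s);go([.5304,-.2843,.25],down(-13+180),s);go([.5304,-.2843,.25],down(-13),s);print(s["joints"])
```

```text
10.1333 [0.4748135  0.21023931 0.19861173] [ 2.23559062e-03 -1.12227934e-01  9.93679950e-01  2.23116227e-04] [-0.70800731 -0.21429065 -0.25020719] 0.08523759235988919
[282.09195737 206.82465039]
shift mm [  55.9 -494.5  -51.6] turn [-0.    0.26 -0.11]
shift mm [  55.9 -494.5  -51.6] turn [ -0.15   0.23 -64.11]
shift mm [  55.9 -494.5  -51.6] turn [  0.26   0.17 115.89]
[ 2.21303966e-01 -3.18684657e-02  1.98970491e+00 -4.55312779e-05
  1.17926301e+00 -1.57440538e+00]
```

View pics/s6.png

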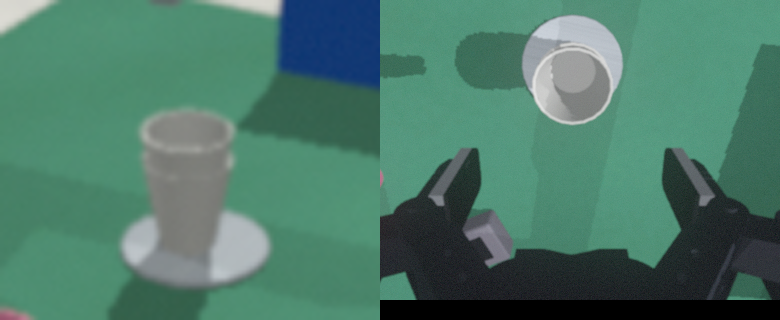

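The cups are fully seated: the two rims are concentric, and the mouth centre at (282,205) matches the prediction for a 20 mm proud rim. On to the barrel.

>>> servo_tool(
  steps=[3.5, -31, -3, 0, 0, 0, 3.5, -31, -3, 0, 0, 0, 3.5, -31, -3, 0, 0, 0, 3.5, -31, -3, 0, 0, 0, 3.5, -31, -3, 0, 0, 0, 3.5, -31, -3, 0, 0, 0, 3.5, -31, -3, 0, 0, 0, 3.5, -31, -3, 0, 0, 0],
)

```text
clock: 10.9
ee_pos: [0.5011, -0.0391, 0.2193]
tool_rot: [-0.001, -0.112, 0.994, 0.001]
contact_force: [-0.5, -0.4, 0.2]
opening: 0.0853
finger_force: 0.0
```

>>> servo_tool(
  steps=[3.5, -31, -2, 0, 0, 0, 3.5, -31, -2, 0, 0, 0, 3.5, -31, -2, 0, 0, 0, 3.5, -31, -2, 0, 0, 0, 3.5, -31, -2, 0, 0, 0, 3.5, -31, -2, 0, 0, 0, 3.5, -31, -2, 0, 0, 0, 3.5, -31, -2, 0, 0, 0],
)

```text
clock: 11.57
ee_pos: [0.5293, -0.2869, 0.2347]
tool_rot: [-0.001, -0.112, 0.994, 0.002]
contact_force: [0.5, 0.2, -0.5]
opening: 0.0853
finger_force: 0.0
```

>>> servo_tool(
  steps=[0, 0, 0, 0, 0, 7, 0, 0, 0, 0, 0, 7, 0, 0, 0, 0, 0, 7, 0, 0, 0, 0, 0, 7, 0, 0, 0, 0, 0, 7, 0, 0, 0, 0, 0, 7, 0, 0, 0, 0, 0, 7, 0, 0, 0, 0, 0, 7],
)

```text
clock: 12.23
ee_pos: [0.5294, -0.2853, 0.2346]
tool_rot: [-0.001, 0.37, 0.929, 0.001]
contact_force: [-0.3, 0.9, 0.2]
opening: 0.0853
finger_force: 0.0
```

>>> servo_tool(
  steps=[0, 0, 0, 0, 0, 7, 0, 0, 0, 0, 0, 7, 0, 0, 0, 0, 0, 7, 0, 0, 0, 0, 0, 7, 0, 0, 0, 0, 0, 7, 0, 0, 0, 0, 0, 7, 0, 0, 0, 0, 0, 7, 0, 0, 0, 0, 0, 7],
)

```text
clock: 12.9
ee_pos: [0.5294, -0.2853, 0.2345]
tool_rot: [-0.002, 0.763, 0.646, 0.0]
contact_force: [0.8, 0.3, -0.3]
opening: 0.0852
finger_force: 0.0
```

>>> servo_tool(
  steps=[0, 0, 0, 0, 0, 5, 0, 0, 0, 0, 0, 0, 0, 0, 0, 0, 0, 0],
)

```text
clock: 13.15
ee_pos: [0.5296, -0.2854, 0.2353]
tool_rot: [-0.001, 0.788, 0.616, 0.0]
contact_force: [-0.4, 0.1, 0.7]
opening: 0.0856
finger_force: 0.0
```

Run:
```python
from h import *
s=ctrl.get_state();im=ctrl.read_camera("wrist");print(s["clock"],s["ee_pos"],s["tool_rot"])
cv2.imwrite("pics/w8.png",im);print(proj("wrist",[.5304,-.2843,.137],s),proj("wrist",[.5074,-.3744,.09],s))
go([.5304,-.2843,.235],down(-14),s);print(s["joints"])
```

```text
13.15 [ 0.52962555 -0.28543769  0.23526553] [-1.21882900e-03  7.87918864e-01  6.15777733e-01  4.02946048e-04]
[281.15367061 207.30395188] [280.69703755 278.87427273]
shift mm [1.3 0.5 0.3] turn [-0.08 -0.12  0.02]
[-6.63393234e-01  1.24601680e-01  1.75811892e+00  1.43949666e-03
  1.26104308e+00 -4.19783790e-01]
```

View pics/w8.png

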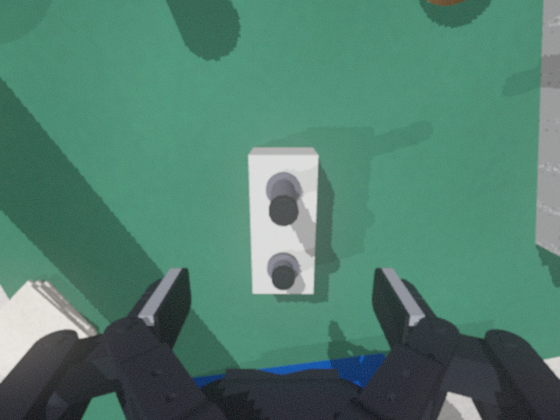

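The tall barrel's cap is at (283.5,211) with the short one below it at (283,277), and the fingers close across the block. I apply the small offset and descend.

>>> servo_tool(
  steps=[-1.7, 2.4, 15, 0, 0, 0, 0, 0, 25, 0, 0, 0, 0, 0, 25, 0, 0, 0, 0, 0, 25, 0, 0, 0, 0, 0, 25, 0, 0, 0, 0, 0, 22, 0, 0, 0, 0, 0, 12, 0, 0, 0, 0, 0, 5, 0, 0, 0],
)

```text
clock: 13.87
ee_pos: [0.5309, -0.2869, 0.0802]
tool_rot: [-0.002, 0.788, 0.615, 0.0]
contact_force: [0.4, 0.7, -0.1]
opening: 0.0857
finger_force: 0.0
```

>>> servo_tool(
  steps=[0, 0, 0, 0, 0, 0, 0, 0, 0, 0, 0, 0, 0, 0, 0, 0, 0, 0, 0, 0, 0, 0, 0, 0, 0, 0, 0, 0, 0, 0, 0, 0, 0, 0, 0, 0, 0, 0, 0, 0, 0, 0, 0, 0, 0, 0, 0, 0],
  fingers=10,
)

```text
clock: 14.53
ee_pos: [0.5327, -0.2885, 0.0848]
tool_rot: [0.001, 0.789, 0.615, 0.001]
contact_force: [-2.5, 0.4, 6.0]
opening: 0.0225
finger_force: 58.8
```

>>> servo_tool(
  steps=[0, 0, 0, 0, 0, 0, 0, 0, 0, 0, 0, 0, 0, 0, 0, 0, 0, 0],
)

```text
clock: 14.78
ee_pos: [0.5327, -0.2885, 0.0848]
tool_rot: [0.001, 0.789, 0.615, 0.001]
contact_force: [-2.2, 0.6, 6.1]
opening: 0.0226
finger_force: 58.8
```

>>> servo_tool(
  steps=[0, 0, -8, 0, 0, 0, 0, 0, -14, 0, 0, 0, 0, 0, -20, 0, 0, 0, 0, 0, -25, 0, 0, 0, 0, 0, -25, 0, 0, 0, 0, 0, -25, 0, 0, 0, 0, 0, -25, 0, 0, 0, 0, 0, -12, 0, 0, 0],
)

```text
clock: 15.45
ee_pos: [0.5334, -0.2889, 0.2423]
tool_rot: [0.004, 0.789, 0.615, 0.002]
contact_force: [0.5, -0.8, -0.5]
opening: 0.0227
finger_force: 58.8
```

Run:
```python
from h import *
s=ctrl.get_state();print(s["clock"],s["ee_pos"],s["tool_rot"],s["opening"],s["finger_force"],s["contact_force"])
cup=np.array([.4752,.2105,.126+.005])
Rt=down(-14)*R.from_rotvec([np.pi/4,0,0])
tcp=cup-Rt.apply([0,0,.0798]);print("goal",tcp)
go(tcp,Rt,s)
go([*tcp[:2],.25],down(-14),s)
sc=ctrl.read_camera("scene");cv2.imwrite("pics/s7.png",sc)
```

```text
15.45 [ 0.53343593 -0.2889471   0.24232393] [0.00375479 0.78858928 0.61490637 0.00173101] 0.022654781747850215 58.760739862918854 [ 0.54677559 -0.77894365 -0.46108873]
goal [0.52995099 0.19684904 0.18742712]
shift mm [ 470.4 -122.2   53. ] turn [45.46  0.06 -0.15]
shift mm [ 470.3 -121.7   -9.5] turn [ 0.46  0.11 -0.11]
```

View pics/s7.png

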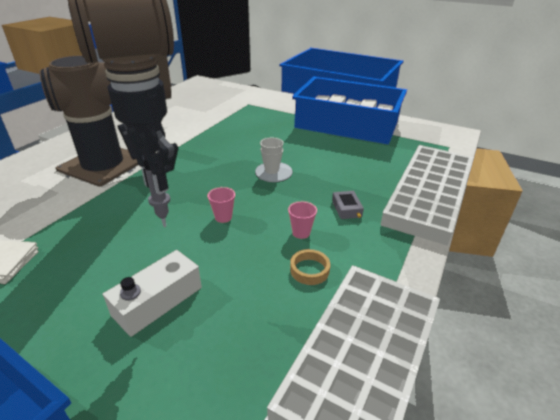

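The barrel is out of the holder with its tip at (165,222), and the short barrel still stands at (128,285). I carry it over, then lean it.

>>> servo_tool(
  steps=[14, -4, -1, 0, 0, 0, 28, -7, -1, 0, 0, 0, 32, -8, -1, 0, 0, 0, 32, -8, -1, 0, 0, 0, 32, -8, -1, 0, 0, 0, 32, -8, -1, 0, 0, 0, 32, -8, -1, 0, 0, 0, 32, -8, -1, 0, 0, 0],
)

```text
clock: 16.17
ee_pos: [0.5303, -0.0442, 0.2429]
tool_rot: [-0.001, 0.789, 0.615, -0.0]
contact_force: [0.6, 0.6, -0.7]
opening: 0.0229
finger_force: 58.8
```

>>> servo_tool(
  steps=[32, -8, -1, 0, 0, 0, 32, -8, -1, 0, 0, 0, 32, -8, 0, 0, 0, 0, 32, -8, 0, 0, 0, 0, 32, -9, 0, 0, 0, 0, 32, -9, 0, 0, 0, 0, 28, -8, 0, 0, 0, 0, 16, -5, 0, 0, 0, 0],
)

```text
clock: 16.83
ee_pos: [0.5261, 0.2007, 0.2448]
tool_rot: [-0.001, 0.788, 0.616, -0.001]
contact_force: [-0.6, -0.2, -1.6]
opening: 0.0225
finger_force: 58.8
```

>>> servo_tool(
  steps=[0, 0, 0, 4, 0, 0, 0, 0, 0, 6, 0, 0, 0, 0, 0, 6.5, 0, 0, 0, 0, 0, 6.5, 0, 0, 0, 0, 0, 6.5, 0, 0, 0, 0, 0, 6.5, 0, 0, 0, 0, 0, 6, 0, 0, 0, 0, 0, 3.3, 0, 0],
)

```text
clock: 17.5
ee_pos: [0.5277, 0.1973, 0.2439]
tool_rot: [-0.306, 0.727, 0.566, -0.239]
contact_force: [-1.0, -0.2, -1.7]
opening: 0.0228
finger_force: 59.1
```

>>> servo_tool(
  steps=[0, 0, 0, 0, 0, 0, 0, 0, 0, 0, 0, 0, 0, 0, 0, 0, 0, 0],
)

```text
clock: 17.75
ee_pos: [0.5277, 0.1979, 0.2468]
tool_rot: [-0.303, 0.728, 0.568, -0.236]
contact_force: [0.1, 0.5, -1.1]
opening: 0.023
finger_force: 59.1
```

Run:
```python
from h import *
s=ctrl.get_state();print(s["clock"],s["ee_pos"],s["tool_rot"],s["opening"],s["finger_force"],s["joints"])
r=rot(s["tool_rot"]);z=r.apply([0,0,1]);print("tilt",np.degrees(np.arccos(-z[2])),"tip",s["ee_pos"]+z*.0798)
Rt=down(-14)*R.from_rotvec([np.pi/4,0,0]);go(np.array([.4752,.2105,.131])-Rt.apply([0,0,.0798]),Rt,s)
```

```text
17.75 [0.52774863 0.19788548 0.24684684] [-0.30312107  0.72787185  0.56790316 -0.23623334] 0.02296851692436595 59.11978930234909 [0.07645889 0.4209747  1.51201043 0.24568527 1.96020137 0.32573618]
tilt 45.200916899140196 tip [0.47283171 0.21168699 0.19061794]
shift mm [-0.5 43.8 40.2] turn [-0.2  -0.08 -0.04]
```

Tilt is 45.2°. I lower most of the way and check the tip in the images.

>>> servo_tool(
  steps=[0, 5, 4, 0, 0, 0, 0, 8, 7, 0, 0, 0, 0, 9, 8, 0, 0, 0, 0, 9, 8, 0, 0, 0, 0, 6, 6, 0, 0, 0, 0, 2, 2, 0, 0, 0, 0, 0, 0, 0, 0, 0, 0, 0, 0, 0, 0, 0],
)

```text
clock: 18.42
ee_pos: [0.531, 0.1968, 0.1949]
tool_rot: [-0.304, 0.728, 0.568, -0.236]
contact_force: [0.5, 0.8, -1.1]
opening: 0.0228
finger_force: 59.1
```

Run:
```python
from h import *
s=ctrl.get_state()
r=rot(s["tool_rot"]);z=r.apply([0,0,1]);tip=s["ee_pos"]+z*.0798;print(s["clock"],s["ee_pos"],"tilt",np.degrees(np.arccos(-z[2])),"tip",tip,s["contact_force"])
o=[]
for n,k in(("scene",4),("top",4)):
    im=ctrl.read_camera(n);u,v=proj(n,tip);mu=proj(n,[.4752,.2105,.096]);print(n,"tip px",u,v,"mouth",mu)
    x,y=int(u)-47,int(v)-45;o.append(cv2.resize(im[y:y+100,x:x+95],None,fx=4,fy=4,interpolation=2));print("crop origin",x,y)
cv2.imwrite("pics/f1.png",np.hstack(o))
```

```text
18.4167 [0.53099263 0.19681952 0.1949043 ] tilt 45.245419947169836 tip [0.47604533 0.21067922 0.1387194 ] [ 0.47757589  0.82419961 -1.07036059]
scene tip px 272.4047933722747 128.31150371197535 mouth [272.12224308 142.20673593]
crop origin 225 83
top tip px 165.92848133312233 275.61325569512115 mouth [170.5532286  276.16201338]
crop origin 118 230
```

View pics/f1.png

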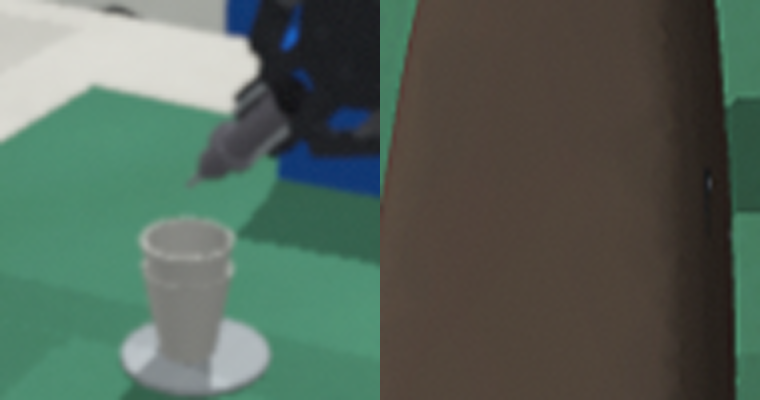

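The nozzle tip at (272.7,129) matches the prediction (272.4,128.3) and sits over the mouth at (272,142). I lower 10 mm more and settle.

>>> servo_tool(
  steps=[0, 3, 3, 0, 0, 0, 0, 4, 4, 0, 0, 0, 0, 0, 0, 0, 0, 0, 0, 0, 0, 0, 0, 0, 0, 0, 0, 0, 0, 0, 0, 0, 0, 0, 0, 0, 0, 0, 0, 0, 0, 0, 0, 0, 0, 0, 0, 0],
)

```text
clock: 19.18
ee_pos: [0.5311, 0.1968, 0.1854]
tool_rot: [-0.303, 0.728, 0.568, -0.236]
contact_force: [0.9, 0.2, -0.4]
opening: 0.0231
finger_force: 59.1
```

Run:
```python
from h import *
s=ctrl.get_state();z=rot(s["tool_rot"]).apply([0,0,1]);tip=s["ee_pos"]+z*.0798
print(s["clock"],"tip",tip,"tilt",np.degrees(np.arccos(-z[2])),abs(s["dq"]).max(),s["finger_force"])
if np.hypot(*(tip[:2]-[.4752,.2105]))<.006 and .115<tip[2]<.14: print(ctrl.finish_job())
```

```text
19.1833 tip [0.47618466 0.21070566 0.12911808] tilt 45.187179136953986 0.003401237058655501 59.06137704849243
the job is handed in; nothing more can be done
None
```

I handed the job in at 19.2 s: the spare cup is nested in the tray cup, and the arm is holding the tall barrel at 45° with its nozzle tip about 33 mm above the middle of the cups' mouth.

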